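# Open the bifold charging cupboard and put the drill battery on charge

### The job

Put the drill battery on charge: pull the white bifold door of the plywood cupboard by its handle until it is folded all the way open against its stop, then slide the charger tray out until it stops, and lower the battery gently, upright, into the charger's cradle so that it sits flat in it (either way round). Leave the door folded back and the tray out so that the charger gets air, do not pull the tray out into a door that is not folded back, and leave the other things on the bench and on the cupboard's roof where they are.

Things in the scene. Friction and masses are not known exactly. Their poses are not given: they have to be found in the camera images.
- cupboard: plywood cupboard, fixed to the bench, 330 wide (its y), 246 deep (its x), 285 high to the top of its roof. Origin at bench level; its front looks along its -x. The door hangs in the plane x = -115 mm of this frame; roof and floor board reach forward to x = -131 mm. Behind the door the opening is 300 wide (y -150 to +150) and free from z = 30 to 259 mm
- bifold_door (a joint): angle q of the bifold door's hinge panel: 0 closed, 1.42 rad at its stop, fully folded. The hinge panel turns clockwise (seen from above) about the upright axis door_hinge; meanwhile the lead panel, hinged to its other edge, turns anticlockwise by the same q from closed, its far edge running in the track along x = -115 mm of the cupboard. Moderately stiff; stays where it is left
- door_hinge (a point): axis of the hinge panel, at bench level, at the left jamb seen by the robot: x = -115, y = +150 mm of the cupboard, axes parallel to the cupboard's. Both white panels are 150 wide and 12 thick, z = 33 to 257 mm. At angle q the fold axis lies 150 sin q mm out (-x) and 150 cos q mm to the right (-y) of this axis; the hinge axes lie on the panels' inner faces
- door_handle (a point): top of the grip of the door handle: an upright dark steel bar, 12 mm thick, z = 155 to 249 (end 255), on the lead panel. The point is on the bar's axis at z = 249, 35 off the panel's face (47 in front of the hinge axes), 30 from the fold axis. Axes turn with the lead panel: -x out of its face, -y from fold to lead edge. Grip it from above near its top, fingers on either side along the panel
- charger_tray (a joint): how far the plywood charger tray behind the door has slid out towards the cupboard's front: 0 home, 0.200 m at its stop; slides with light friction and stays where it is left. The tray is 186 wide, centred 45 mm right (-y) of the cupboard's middle; its front board stands at z = 35 to 97 mm, 38 mm behind the hinge plane when home
- tray_handle (a point): middle of the tray's handle: an upright dark steel bar, 10 mm thick, z = 48 to 88, 28 in front of the tray's front board; the point is on its axis at z = 68. Axes parallel to the cupboard's. With the tray home it is 10 behind the hinge plane, 26 behind the roof's front edge: take it with the tool leaning 30 to 40 degrees, pointing down and forward, fingers left and right of it
- cradle (a point): centre of the floor of the charger's cradle on the tray, z = 62 mm; a rectangular pocket 113 mm long along the point's x and 76 mm along its y, walls 8 mm thick rising 10 mm above this floor, except that behind the +x wall a power head rises 20 mm above it. It lies 107 mm behind the tray's handle, so with the tray out it is clear in front of the roof
- drill_battery: black drill battery pack with a yellow mark, standing upright on the bench, 0.4 to 0.8 kg. Origin at the centre of its underside, z up. The lower part is 68 wide (x) by 105 long (y) by 42 high; on it a block 44 wide (x), from y = -31 to +44 mm, up to 60 high. Grasp across the 68 mm or the 44 mm
- masking_tape: roll of grey tape, 106 across, 48 high, on the cupboard's roof; leave alone; origin under its centre
- offcut: pine offcut 64x140x38 with a knot, on the bench in front at the left; leave alone; origin under its centre
- pencil: red carpenter pencil 14x169x8 on the bench in front at the left; leave alone; origin under its centre
- chuck_key: steel drill chuck key 75x70x24 on the bench at the right; leave alone; origin under its centre
- drill_index: closed blue drill bit case 71x170x42 on the cupboard's roof; leave alone; origin under its centre

How it is judged (in metres and radians):
On the way, in this order (a step that is already met when the one before it is completed fails the run):
1. the bifold door is folded open to its stop (value of joint bifold_door above 1.32 rad and value of joint charger_tray below 0.03 m), for 0.2 s.
2. the charger tray is slid out to its stop (value of joint charger_tray above 0.188 m and value of joint bifold_door above 1.25 rad), for 0.2 s.
At the end, for the whole second after the job is handed in: the door is folded open (hinge panel beyond 1.25 of 1.42 rad), the tray is out (beyond 180 of 200 mm), and the battery rests upright and still in the cradle: within 8 mm of its centre, its underside within 4 mm of the cradle's floor, its length along the cradle's, either way round (value of joint bifold_door above 1.25 rad and value of joint charger_tray above 0.18 m and x of drill_battery in the frame of cradle between -0.008 and 0.008 m and y of drill_battery in the frame of cradle between -0.008 and 0.008 m and z of drill_battery in the frame of cradle between -0.004 and 0.004 m and angle between the y axis of drill_battery and the x axis of cradle, either way round below 0.15 rad and angle between drill_battery's own z axis and vertical below 0.06 rad and linear speed of drill_battery below 0.02 m/s); the robot touches nothing.
It fails at once if the tray is pulled out into a door that is not folded back (value of joint charger_tray above 0.04 m and value of joint bifold_door below 1.15 rad).
It fails at once if the battery is let fall into the charger instead of being lowered (faster than 0.45 m/s close above or in the cradle) (distance between drill_battery and cradle below 0.045 m and linear speed of drill_battery above 0.45 m/s).
It fails at once if another thing is moved by more than 3 cm (distance of any of masking_tape, drill_index, offcut, pencil, chuck_key from where it was at the start of the episode above 0.03 m).
It also fails if it takes over 67 s, if anything falls off the work surface, if the arm or the gripper's body presses on something with over 40 N, if the wrist force passes 120 N, or if a joint passes its speed limit or range.

### The arm

A 6-joint arm with a two-finger parallel gripper is mounted at the origin on a cart in front of the work surface, level with it; the furniture and walls round the work are solid. World frame = base frame: x ahead of the robot, y to its left, z up, the work surface at z = 0. Lengths are in m, angles in degrees, forces in N, time in s.
With the tool pointing down it reaches from about 0.3 to 0.85 m from the base axis. Payload 4.2 kg.
Tool frame: the origin (TCP) lies on the centre line of the jaws, within the pads' length; the fingertips stand 17 mm ahead of it and the grasp point (between the pads) lies 2 mm behind it; z points along the fingers, y is the line along which they close (so a half turn about z gives the same grasp; the last joint's range is limited). The gripper opens to 91 mm and grips with 3 to 60 N. Pads are 32 mm wide; open, the fingers measure 118 mm over their backs; the gripper's body (76 mm by 178 mm) begins 60 mm behind the grasp point.
Start: joints at [-75.974, 18.312, 89.639, -0, 72.044, -1.146], TCP at [0.15, -0.555, 0.231] pointing down, gripper open.
Joint ranges: [-177.97, 177.97], [-48.28, 115.42], [12.27, 149.76], [-77.06, 257.06], [2.81, 150.46], [-146.56, 146.56]. Speed limits (degrees/s): [147.25, 147.25, 180, 180, 180, 180].

### API

Orientations are given as [roll, pitch, yaw] about the fixed x, y, z axes, in that order (R = Rz(yaw) Ry(pitch) Rx(roll)).
In Python, from station import * gives the robot as it stands.
- The arm moves only by the tool apply_moves, never from a script. Its argument "commands" is a list of rows, each a list of 7 numbers: the gripper's target within -1 to 1 (shut at 1, half-way at 0, fully open at -1), then the shift along the tool's x, y, z scaled (see below), then the turn, a rotation vector about the tool's x, y, z scaled (see below). In form: [[claw, tx, ty, tz, rx, ry, rz], ...]. A call has 1 to 10 rows; each row shifts and turns the commanded pose from where the row before left it, along the tool's axes as they then stand; what a row does not reach is not made up. The controller multiplies each number of a shift by 0.02 m and each number of a turn by 0.5 rad. A row lasts 1/12 s, in which the tool goes at most 41.7 mm and 7.16 degrees, less where a joint would pass 70% of its speed; a pose out of reach is approached as far as the arm can. A call with a number of a shift or a turn outside -1 to 1 is refused whole. A call with a gripper value outside its range is refused whole. The fingers move at their own pace and stop on an object; "grip_force" is the grip in N (left out, the last holds). Time passes only in rows, so rows that do not move let the fingers close. It gives the time, the measured TCP pose, the force, the opening and the grip force at its end, in the units of the state.
- sense(): the state, without advancing time (a new reading comes with each control period).
- snapshot(name): name is "scene" or "top" or "wrist"; returns a dict with "image" (400x640x3 uint8, red, green, blue), "mtx" (3x3 intrinsics, pixels), "R" (3x3) and "t" (3): a world point X has camera coordinates R X + t. Camera axes: x right, y down, z forward; pixel columns grow to the right and rows downward; lengths in m; the calibration is good to about 2 mm. A picture is of the moment at which its call begins. There is no depth.
- job_done(): hands the job in; it is judged then, once.
The state is a dict: "clock": time; "q": joint angles; "qd": joint speeds; "joint_torque": joint torques, N m; "eef_pos": TCP position; "ee_rot": TCP orientation; "wrist_force": force on the tool from outside, world axes, zero at the start; "moment": the same for the moment, N m; "gripper_width": finger opening in m; "gripper_force": force on a finger pad.
Only numpy, scipy, OpenCV 4.12 (cv2) and the standard library are available. Lean on these libraries where they do the work, as an engineer would, in place of code of your own. Each camera call takes 0.05 s, during which the arm holds its last target. There are 200 camera calls.

## Working session

There is one attempt and no reset: what is moved stays moved. The work goes in short steps, Python scripts to look and compute and a tool call to move; the robot and the scene stay as the last step left them, time stands still between calls to the robot, and variables do not carry over. Pictures are saved under pics/ and viewed, at most 10 in all, crops included, and the job is handed in when it is done.

Besides the shell and the picture viewer there is one more tool, called after ">>>" as name(argument=value, ...) on one line, values as JSON. apply_moves: Moves the arm, as the interface text tells. Its arguments: {"type":"object","properties":{"commands":{"type":"array"},"grip_force":{"type":"number"}},"required":["commands"]}

```bash
ls; mkdir -p pics; python3 - <<'E'
from station import *
import cv2,numpy as np
s=sense();print(s)
for n in("scene","top"):
    d=snapshot(n);cv2.imwrite(f"pics/{n}0.png",d["image"][:,:,::-1]);np.savez(f"pics/{n}0.npz",**d)
E
```

```text
pics
{'clock': 0.0, 'q': array([-7.59729153e+01,  1.83506334e+01,  8.97066949e+01, -1.49234532e-03,
        7.20415563e+01, -1.14697167e+00]), 'qd': array([-0.05526469,  0.05936717,  0.05101396,  0.00030064, -0.0930022 ,
       -0.06405868]), 'joint_torque': array([-1.62628676e-03, -4.12465203e+01, -2.31974423e+01,  7.25781801e-02,
        4.58297809e-02, -1.44648866e-04]), 'eef_pos': array([ 0.15037704, -0.55450359,  0.23012838]), 'ee_rot': array([-1.79901107e+02, -5.60823314e-04,  1.51745173e+01]), 'wrist_force': array([-0.44859288, -0.16436514, -0.34669929]), 'moment': array([-0.01860222, -0.00787771, -0.07914779]), 'gripper_force': 0.0, 'gripper_width': 0.09089212055779272}
```

View pics/scene0.png

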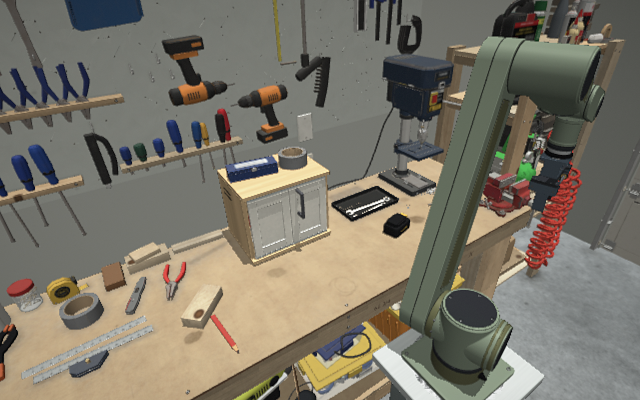

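View pics/top0.png

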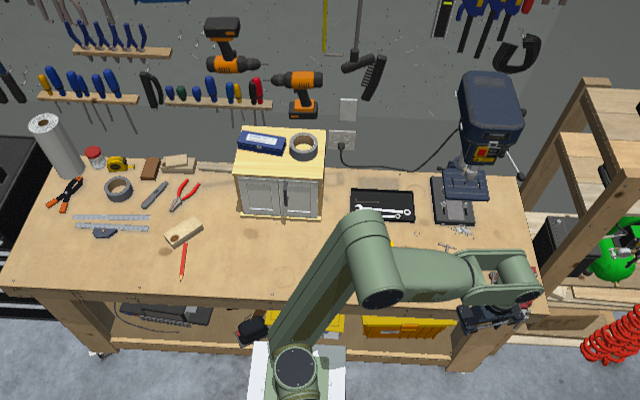

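The cupboard is near (275,205) in scene and (280,175) in top. The battery is at (397,225) in scene and hidden by the arm in top. I'll enlarge both.

```bash
python3 - <<'E'
import cv2
a=cv2.imread("pics/scene0.png")[145:270,212:412];cv2.imwrite("pics/sc.png",cv2.resize(a,None,fx=4,fy=4,interpolation=cv2.INTER_CUBIC))
a=cv2.imread("pics/top0.png")[120:230,225:345];cv2.imwrite("pics/tc.png",cv2.resize(a,None,fx=5,fy=5,interpolation=cv2.INTER_CUBIC))
E
```

```text
(no output)
```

View pics/sc.png

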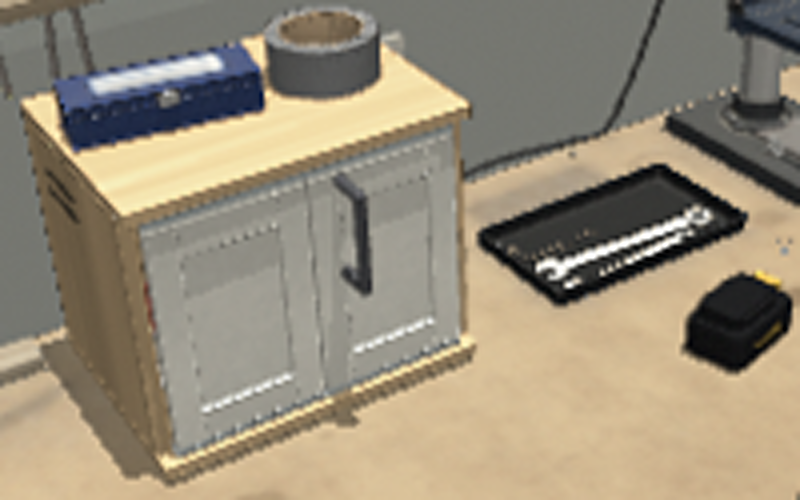

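View pics/tc.png

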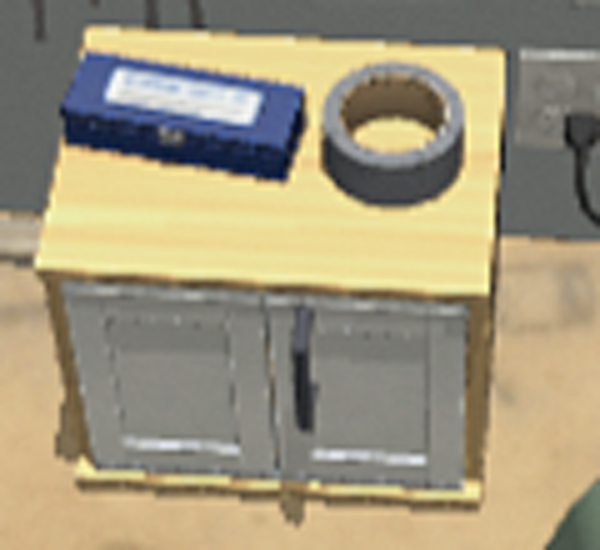

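In the crops I read these points:
- **Roof corners, scene crop:** (122,217), (470,107), (22,100).
- **Roof corners, top crop:** (40,267), (490,292), (503,48), (85,28).
- **Handle top:** about (350,183) in scene and (303,310) in top.
- **Battery underside corners, scene crop:** (686,348), (738,371), (793,322).

```bash
cat > h.py <<'E'
import numpy as np,cv2
from scipy.spatial.transform import Rotation as Ro
from scipy.optimize import least_squares
def load(n): return dict(np.load(f"pics/{n}.npz"))
def proj(d,P):
    c=np.atleast_2d(P)@d["R"].T+d["t"]; p=c@d["mtx"].T; return p[:,:2]/p[:,2:]
def ray(d,uv,z):
    v=d["R"].T@np.linalg.solve(d["mtx"],[uv[0],uv[1],1]); c=-d["R"].T@d["t"]; return c+v*(z-c[2])/v[2]
def pl(p,P): # p=x,y,yaw
    c,s=np.cos(p[2]),np.sin(p[2]); P=np.atleast_2d(P); return np.c_[p[0]+c*P[:,0]-s*P[:,1],p[1]+s*P[:,0]+c*P[:,1],P[:,2]]
E
python3 - <<'E'
from h import *
S=load("scene0");T=load("top0")
fs=lambda u:np.array(u)/4+[212,145]; ft=lambda u:np.array(u)/5+[225,120]
z=.285
obs=[(S,fs((122,217)),(-.131,.165,z)),(S,fs((470,107)),(-.131,-.165,z)),(S,fs((22,100)),(.115,.165,z)),
(T,ft((40,267)),(-.131,.165,z)),(T,ft((490,292)),(-.131,-.165,z)),(T,ft((503,48)),(.115,-.165,z)),(T,ft((85,28)),(.115,.165,z)),
(S,fs((168,480)),(-.131,.165,0)),(T,ft((480,503)),(-.131,-.165,0))]
f=lambda p:np.concatenate([proj(d,pl(p,X))[0]-u for d,u,X in obs])
r=least_squares(f,[.7,.2,0],loss='soft_l1');print(r.x,np.degrees(r.x[2]));print(f(r.x).reshape(-1,2).round(1))
H=pl(r.x,(-.162,-.03,.249));print(H, (proj(S,H)-[212,145])*4,(proj(T,H)-[225,120])*5)
B=[ray(S,fs(u),0) for u in((686,348),(738,371),(793,322))];print(np.array(B).round(3),np.linalg.norm(B[0]-B[1]),np.linalg.norm(B[2]-B[1]))
E
```

```text
[ 0.78202922  0.1102758  -0.01342321] -0.76909305582728
[[ 0.4 -0.5]
 [ 1.1 -1.1]
 [-0.4 -0. ]
 [-1.9 -0.7]
 [-0.3 -0.3]
 [ 0.6 -0.6]
 [-0.4 -1.4]
 [ 0.8  2.3]
 [-0.1  1.8]]
[[0.61964113 0.082453   0.249     ]] [[361.89880061 197.07959219]] [[298.08900783 344.22990223]]
[[ 0.545 -0.23   0.   ]
 [ 0.487 -0.246  0.   ]
 [ 0.515 -0.347 -0.   ]] 0.059773181625226456 0.10491447981641631
```

```bash
cat >> h.py <<'E'
def Rt(yaw,lean=0): # tool down, yaw deg; lean deg = tool z tipped toward world +x
    return Ro.from_euler('y',-lean,degrees=True)*Ro.from_euler('xyz',[180,0,yaw],degrees=True)
def plan(p0,R0,p1,R1,dec=2,step=.95):
    p0=np.array(p0);p1=np.array(p1);w=(R0.inv()*R1).as_rotvec()
    for n in range(1,90):
        rows=[];p=p0.copy();R=R0
        for i in range(n):
            tgt=p0+(p1-p0)*(i+1)/n
            d=(R.inv().apply(tgt-p)/.02).round(dec);t=(w/n/.5).round(3)
            rows.append([*d,*t]);p=p+R.apply(d)*.02;R=R*Ro.from_rotvec(t*.5)
        a=np.array(rows)
        if abs(a[:,:3]).max()<=step and np.linalg.norm(w)/n/.5<=.24:break
    print(n,"rows");
    for r in rows: print([float(x)+0 for x in r])
    print("end",p.round(4),np.degrees((R.inv()*R1).magnitude()).round(2))
    return p,R
def cur():
    from station import sense
    s=sense();return s["eef_pos"],Ro.from_euler('xyz',s["ee_rot"],degrees=True),s
E
python3 - <<'E'
from h import *
p,R,s=cur()
plan(p,R,[.53,.06,.33],Rt(-.8))
E
```

```text
33 rows
[0.8, -0.75, -0.15, 0.0, 0.0, 0.017]
[0.79, -0.75, -0.15, 0.0, 0.0, 0.017]
[0.79, -0.77, -0.15, 0.0, 0.0, 0.017]
[0.78, -0.76, -0.15, 0.0, 0.0, 0.017]
[0.77, -0.78, -0.15, 0.0, 0.0, 0.017]
[0.77, -0.78, -0.15, 0.0, 0.0, 0.017]
[0.76, -0.79, -0.15, 0.0, 0.0, 0.017]
[0.75, -0.79, -0.15, 0.0, 0.0, 0.017]
[0.74, -0.8, -0.15, 0.0, 0.0, 0.017]
[0.74, -0.81, -0.15, 0.0, 0.0, 0.017]
[0.74, -0.81, -0.15, 0.0, 0.0, 0.017]
[0.72, -0.82, -0.15, 0.0, 0.0, 0.017]
[0.72, -0.83, -0.15, 0.0, 0.0, 0.017]
[0.71, -0.83, -0.15, 0.0, 0.0, 0.017]
[0.71, -0.84, -0.15, 0.0, 0.0, 0.017]
[0.69, -0.84, -0.15, 0.0, 0.0, 0.017]
[0.69, -0.85, -0.15, 0.0, 0.0, 0.017]
[0.69, -0.86, -0.15, 0.0, 0.0, 0.017]
[0.67, -0.86, -0.15, 0.0, 0.0, 0.017]
[0.67, -0.87, -0.15, 0.0, 0.0, 0.017]
[0.66, -0.87, -0.15, 0.0, 0.0, 0.017]
[0.65, -0.88, -0.15, 0.0, 0.0, 0.017]
[0.65, -0.88, -0.15, 0.0, 0.0, 0.017]
[0.64, -0.89, -0.15, 0.0, 0.0, 0.017]
[0.63, -0.9, -0.15, 0.0, 0.0, 0.017]
[0.62, -0.9, -0.15, 0.0, 0.0, 0.017]
[0.62, -0.9, -0.15, 0.0, 0.0, 0.017]
[0.6, -0.91, -0.15, 0.0, 0.0, 0.017]
[0.6, -0.92, -0.15, 0.0, 0.0, 0.017]
[0.6, -0.92, -0.15, 0.0, 0.0, 0.017]
[0.58, -0.92, -0.15, 0.0, 0.0, 0.017]
[0.58, -0.94, -0.15, 0.0, 0.0, 0.017]
[0.57, -0.93, -0.15, 0.0, 0.0, 0.017]
end [0.5301 0.06   0.33  ] 0.14
```

>>> apply_moves(commands=[[-1, 0, 0, -0.5, 0, 0, 0.186], [-1, 0, 0, -0.5, 0, 0, 0.186], [-1, 0, 0, -0.5, 0, 0, 0.186], [-1, 0.6, -1, -0.12, 0, 0, 0], [-1, 0.6, -1, -0.12, 0, 0, 0], [-1, 0.6, -1, -0.12, 0, 0, 0], [-1, 0.6, -1, -0.12, 0, 0, 0], [-1, 0.6, -1, -0.12, 0, 0, 0], [-1, 0.6, -1, -0.12, 0, 0, 0], [-1, 0.6, -1, -0.12, 0, 0, 0]])

```text
clock: 0.93
eef_pos: [0.2368, -0.4149, 0.2775]
ee_rot: [-180.0, 0.0, -0.8]
wrist_force: [0.2, 0.1, 0.1]
gripper_width: 0.0915
gripper_force: 0.0
```

>>> apply_moves(commands=[[-1, 0.6, -1, -0.12, 0, 0, 0], [-1, 0.6, -1, -0.12, 0, 0, 0], [-1, 0.6, -1, -0.12, 0, 0, 0], [-1, 0.6, -1, -0.12, 0, 0, 0], [-1, 0.6, -1, -0.12, 0, 0, 0], [-1, 0.6, -1, -0.12, 0, 0, 0], [-1, 0.6, -1, -0.12, 0, 0, 0], [-1, 0.6, -1, -0.12, 0, 0, 0], [-1, 0.6, -1, -0.12, 0, 0, 0], [-1, 0.6, -1, -0.12, 0, 0, 0]])

```text
clock: 1.77
eef_pos: [0.3595, -0.2167, 0.3016]
ee_rot: [-180.0, 0.0, -0.8]
wrist_force: [1.3, -0.2, -0.3]
gripper_width: 0.0912
gripper_force: 0.0
```

>>> apply_moves(commands=[[-1, 0.6, -1, -0.12, 0, 0, 0], [-1, 0.6, -1, -0.12, 0, 0, 0], [-1, 0.6, -1, -0.12, 0, 0, 0], [-1, 0.6, -1, -0.12, 0, 0, 0], [-1, 0.6, -1, -0.12, 0, 0, 0], [-1, 0.6, -1, -0.12, 0, 0, 0], [-1, 0.6, -1, -0.12, 0, 0, 0], [-1, 0.6, -1, -0.12, 0, 0, 0], [-1, 0.6, -1, -0.12, 0, 0, 0], [-1, 0.6, -1, -0.12, 0, 0, 0]])

```text
clock: 2.6
eef_pos: [0.4823, -0.0185, 0.3255]
ee_rot: [180.0, 0.0, -0.8]
wrist_force: [0.3, -0.3, -0.7]
gripper_width: 0.0912
gripper_force: 0.0
```

>>> apply_moves(commands=[[-1, 0.6, -1, -0.12, 0, 0, 0], [-1, 0.6, -1, -0.12, 0, 0, 0], [-1, 0.3, -0.5, 0, 0, 0, 0], [-1, 0, 0, 0, 0, 0, 0]])

```text
clock: 2.93
eef_pos: [0.5136, 0.0315, 0.3298]
ee_rot: [-180.0, 0.0, -0.7]
wrist_force: [-0.8, -1.3, -0.2]
gripper_width: 0.0913
gripper_force: 0.0
```

```bash
python3 - <<'E'
from h import *
from station import *
p,R,s=cur();print(p,s["ee_rot"],s["wrist_force"],s["clock"])
d=snapshot("wrist");cv2.imwrite("pics/w1.png",d["image"][:,:,::-1]);np.savez("pics/w1.npz",**d)
d=snapshot("top");cv2.imwrite("pics/top1.png",d["image"][:,:,::-1]);np.savez("pics/top1.npz",**d)
a=d["image"]
W=load("w1");c=np.array([.782029,.110276,-.013423]);pts=[pl(c,x)[0] for x in[(-.162,-.03,.249),(-.131,.165,.285),(-.131,-.165,.285)]]
print(proj(W,pts))
E
```

```text
[0.51357066 0.03148321 0.32979984] [-1.79984116e+02  4.97234948e-02 -6.65950440e-01] [-0.77641674 -1.25834001 -0.17695193] 2.9333
[[248.47008089  73.56740004]
 [-96.63311711  10.06083877]
 [458.02646385  11.33987614]]
```

View pics/w1.png

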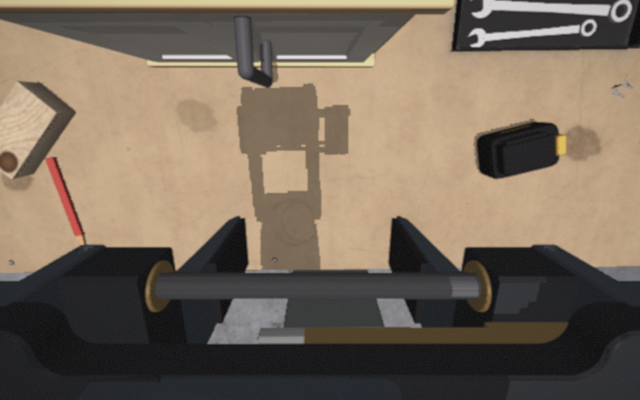

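```bash
python3 - <<'E'
from h import *
W=load("w1");c=np.array([.782029,.110276,-.013423])
print(proj(W,pl(c,[(-.162,-.03,.255),(-.162,-.03,.155),(-.168,-.03,.255),(-.127,-.03,.255),(-.131,.165,0),(-.131,-.165,0),(-.131,-.165,.285)])).round(1))
a=cv2.imread("pics/w1.png");x=np.zeros((440,800,3),np.uint8)
x[:,:400]=cv2.resize(a[0:110,210:310],None,fx=4,fy=4,interpolation=cv2.INTER_CUBIC)
x[:320,400:]=cv2.resize(a[110:190,470:570],None,fx=4,fy=4,interpolation=cv2.INTER_CUBIC);cv2.imwrite("pics/wc.png",x)
E
```

```text
[[246.6  72.7]
 [268.9  83.3]
 [247.1  81.5]
 [243.1  17.9]
 [156.7  69.2]
 [372.6  69.7]
 [458.   11.3]]
```

View pics/wc.png

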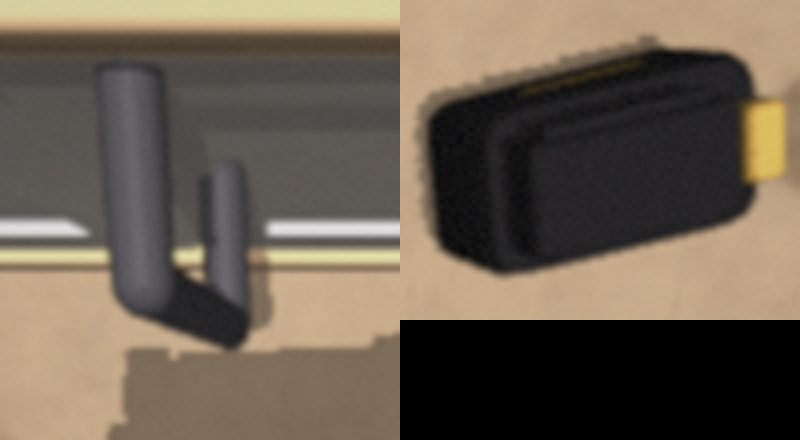

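The handle top is at (246,73.5), against a prediction of (246.6,72.7), so the cupboard fit holds. The battery spans about (478..566, 122..178), with its long side close to the image horizontal. I'll fit the battery from its outline and plan the handle approach.

```bash
python3 - <<'E'
from h import *
W=load("w1");S=load("scene0");fw=lambda u:((u[0]-400)/4+470,u[1]/4+110);fs=lambda u:np.array(u)/4+[212,145]
for u,z in(((497,272),.042),((752,215),.042),((748,58),.042),((430,105),0),((437,250),0)): print(u,z,ray(W,fw(u),z).round(4))
# model: u along length (toward yellow), v width
h,w=.0525,.034
obs=[(W,fw((497,272)),(-w,-h,.042)),(W,fw((752,218)),(-w,h,.042)),(W,fw((748,56)),(w,h,.042)),(W,fw((430,105)),(w,-h,0)),(W,fw((437,250)),(-w,-h,0)),
(S,fs((686,348)),(w,-h,0)),(S,fs((738,371)),(-w,-h,0)),(S,fs((793,322)),(-w,h,0))]
f=lambda p:np.concatenate([proj(d,pl(p,X))[0]-u for d,u,X in obs])
for y0 in(-1.3,1.8):
  r=least_squares(f,[.53,-.29,y0],loss='soft_l1');print(r.x,np.degrees(r.x[2]),r.cost);print(f(r.x).reshape(-1,2).round(1).tolist())
p,R,s=cur();print(p)
c=np.array([.782029,.110276,-.013423]);hd=pl(c,(-.162,-.03,.241))[0]
print("to handle",hd, R.inv().apply(hd-p)/.02)
# door path rows, from q=0 to 1.42
def hp(q): return pl(c,(-.115-.12*np.sin(q)-.047*np.cos(q),.15-.18*np.cos(q)-.047*np.sin(q),.243))[0]
n=30;P=hp(0);A=Rt(np.degrees(c[2]))
for i in range(1,n+1):
    q=1.46*i/n;d=(A.inv().apply(hp(q)-P)/.02).round(2);t=-(1.46/n/.5);print([1,*map(float,d),0,0,round(t,3)]);P=P+A.apply(d)*.02;A=A*Ro.from_rotvec([0,0,t*.5])
print(P,A.as_euler('xyz',degrees=True))
E
```

```text
(497, 272) 0.042 [ 0.4868 -0.2409  0.042 ]
(752, 215) 0.042 [ 0.508  -0.3346  0.042 ]
(748, 58) 0.042 [ 0.5666 -0.3199  0.042 ]
(430, 105) 0 [ 0.5466 -0.2281  0.    ]
(437, 250) 0 [ 0.4862 -0.2399  0.    ]
[ 0.52649346 -0.2880403  -1.87637103] -107.50814067500357 233.20304196369966
[[-0.7, 0.1], [-31.4, -53.9], [11.1, 0.5], [38.0, 47.3], [-0.0, -0.2], [27.8, 3.1], [-1.1, 0.7], [-26.0, -1.9]]
[ 0.46537292 -0.29321853  3.30284783] 189.23924110195114 200.4109700186314
[[-2.8, -2.3], [3.2, -0.3], [1.4, 81.7], [0.4, 71.4], [-2.0, -2.5], [24.9, 14.1], [-2.5, 0.6], [-0.1, 1.6]]
[0.51229137 0.02951984 0.32997023]
to handle [0.61964092 0.08245316 0.241     ] [ 5.33808533 -2.72451017  4.43686834]
[1, -0.29, 0.1, 0.0, 0, 0, -0.097]
[1, -0.29, 0.07, 0.0, 0, 0, -0.097]
[1, -0.28, 0.04, 0.0, 0, 0, -0.097]
[1, -0.27, -0.01, 0.0, 0, 0, -0.097]
[1, -0.26, -0.03, 0.0, 0, 0, -0.097]
[1, -0.24, -0.07, -0.0, 0, 0, -0.097]
[1, -0.22, -0.09, -0.0, 0, 0, -0.097]
[1, -0.2, -0.13, -0.0, 0, 0, -0.097]
[1, -0.18, -0.15, -0.0, 0, 0, -0.097]
[1, -0.15, -0.17, -0.0, 0, 0, -0.097]
[1, -0.13, -0.19, -0.0, 0, 0, -0.097]
[1, -0.09, -0.22, -0.0, 0, 0, -0.097]
[1, -0.06, -0.22, -0.0, 0, 0, -0.097]
[1, -0.02, -0.24, -0.0, 0, 0, -0.097]
[1, 0.01, -0.25, -0.0, 0, 0, -0.097]
[1, 0.04, -0.25, -0.0, 0, 0, -0.097]
[1, 0.08, -0.25, -0.0, 0, 0, -0.097]
[1, 0.12, -0.25, -0.0, 0, 0, -0.097]
[1, 0.15, -0.24, -0.0, 0, 0, -0.097]
[1, 0.18, -0.24, -0.0, 0, 0, -0.097]
[1, 0.22, -0.22, -0.0, 0, 0, -0.097]
[1, 0.25, -0.21, -0.0, 0, 0, -0.097]
[1, 0.28, -0.19, -0.0, 0, 0, -0.097]
[1, 0.31, -0.17, -0.0, 0, 0, -0.097]
[1, 0.33, -0.15, -0.0, 0, 0, -0.097]
[1, 0.36, -0.11, -0.0, 0, 0, -0.097]
[1, 0.38, -0.09, -0.0, 0, 0, -0.097]
[1, 0.4, -0.06, -0.0, 0, 0, -0.097]
[1, 0.41, -0.03, -0.0, 0, 0, -0.097]
[1, 0.43, 0.01, -0.0, 0, 0, -0.097]
[0.54374695 0.19691337 0.243     ] [180.           0.          82.88275684]
```

>>> apply_moves(commands=[[-1, 0.89, -0.454, 0, 0, 0, 0], [-1, 0.89, -0.454, 0, 0, 0, 0], [-1, 0.89, -0.454, 0, 0, 0, 0], [-1, 0.89, -0.454, 0, 0, 0, 0], [-1, 0.89, -0.454, 0, 0, 0, 0], [-1, 0.89, -0.454, 0, 0, 0, 0], [-1, 0, 0, 0.88, 0, 0, 0], [-1, 0, 0, 0.88, 0, 0, 0], [-1, 0, 0, 0.88, 0, 0, 0], [-1, 0, 0, 0.88, 0, 0, 0]])

```text
clock: 3.87
eef_pos: [0.6198, 0.0811, 0.2593]
ee_rot: [180.0, 0.0, -0.9]
wrist_force: [-0.4, -0.1, 0.1]
gripper_width: 0.0913
gripper_force: 0.0
```

>>> apply_moves(commands=[[-1, 0, 0, 0.88, 0, 0, 0], [0.5, 0, 0, 0, 0, 0, 0], [1, 0, 0, 0, 0, 0, 0], [1, 0, 0, 0, 0, 0, 0], [1, 0, 0, 0, 0, 0, 0], [1, 0, 0, 0, 0, 0, 0], [1, 0, 0, 0, 0, 0, 0]], grip_force=40)

```text
clock: 4.45
eef_pos: [0.6207, 0.0828, 0.2436]
ee_rot: [-180.0, -0.1, -0.8]
wrist_force: [-0.1, 0.7, -0.5]
gripper_width: 0.0547
gripper_force: 0.0
```

>>> apply_moves(commands=[[1, 0, 0, 0, 0, 0, 0], [1, 0, 0, 0, 0, 0, 0], [1, 0, 0, 0, 0, 0, 0], [1, 0, 0, 0, 0, 0, 0], [1, 0, 0, 0, 0, 0, 0], [1, 0, 0, 0, 0, 0, 0], [1, 0, 0, 0, 0, 0, 0]])

```text
clock: 5.03
eef_pos: [0.6202, 0.0839, 0.2424]
ee_rot: [-179.9, 0.0, -0.8]
wrist_force: [-1.3, 2.9, -0.2]
gripper_width: 0.0114
gripper_force: 40.0
```

>>> apply_moves(commands=[[1, -0.29, 0.1, 0, 0, 0, -0.097], [1, -0.29, 0.07, 0, 0, 0, -0.097], [1, -0.28, 0.04, 0, 0, 0, -0.097], [1, -0.27, -0.01, 0, 0, 0, -0.097], [1, -0.26, -0.03, 0, 0, 0, -0.097], [1, -0.24, -0.07, 0, 0, 0, -0.097], [1, -0.22, -0.09, 0, 0, 0, -0.097], [1, -0.2, -0.13, 0, 0, 0, -0.097], [1, -0.18, -0.15, 0, 0, 0, -0.097], [1, -0.15, -0.17, 0, 0, 0, -0.097]])

```text
clock: 5.87
eef_pos: [0.5704, 0.0826, 0.2425]
ee_rot: [179.9, -0.1, 27.1]
wrist_force: [2.0, 1.0, -1.3]
gripper_width: 0.0114
gripper_force: 40.0
```

>>> apply_moves(commands=[[1, -0.13, -0.19, 0, 0, 0, -0.097], [1, -0.09, -0.22, 0, 0, 0, -0.097], [1, -0.06, -0.22, 0, 0, 0, -0.097], [1, -0.02, -0.24, 0, 0, 0, -0.097], [1, 0.01, -0.25, 0, 0, 0, -0.097], [1, 0.04, -0.25, 0, 0, 0, -0.097], [1, 0.08, -0.25, 0, 0, 0, -0.097], [1, 0.12, -0.25, 0, 0, 0, -0.097], [1, 0.15, -0.24, 0, 0, 0, -0.097], [1, 0.18, -0.24, 0, 0, 0, -0.097]])

```text
clock: 6.7
eef_pos: [0.5431, 0.1234, 0.2424]
ee_rot: [179.9, 0.0, 54.9]
wrist_force: [3.1, -1.0, -1.9]
gripper_width: 0.0112
gripper_force: 40.0
```

>>> apply_moves(commands=[[1, 0.22, -0.22, 0, 0, 0, -0.097], [1, 0.25, -0.21, 0, 0, 0, -0.097], [1, 0.28, -0.19, 0, 0, 0, -0.097], [1, 0.31, -0.17, 0, 0, 0, -0.097], [1, 0.33, -0.15, 0, 0, 0, -0.097], [1, 0.36, -0.11, 0, 0, 0, -0.097], [1, 0.38, -0.09, 0, 0, 0, -0.097], [1, 0.4, -0.06, 0, 0, 0, -0.097]])

```text
clock: 7.37
eef_pos: [0.5429, 0.1803, 0.2425]
ee_rot: [179.9, 0.1, 77.1]
wrist_force: [2.6, -0.8, -1.4]
gripper_width: 0.0112
gripper_force: 40.0
```

```bash
python3 - <<'E'
from h import *
p,R,s=cur();print(p,s["ee_rot"],s["wrist_force"])
c=np.array([.782029,.110276,-.013423])
def hp(q): return pl(c,(-.115-.12*np.sin(q)-.047*np.cos(q),.15-.18*np.cos(q)-.047*np.sin(q),.243))[0]
for q in(1.2,1.3,1.35,1.4,1.42):print(q,hp(q))
E
```

```text
[0.54294266 0.18031167 0.24247986] [1.79858489e+02 9.34278960e-02 7.71342196e+01] [ 2.55880945 -0.78338187 -1.36241624]
1.2 [0.53872539 0.15451552 0.243     ]
1.3 [0.5396107  0.17009825 0.243     ]
1.35 [0.54053943 0.17824334 0.243     ]
1.4 [0.54178936 0.18659729 0.243     ]
1.42 [0.54237861 0.18999269 0.243     ]
```

>>> apply_moves(commands=[[1, 0.3, 0, 0, 0, 0, -0.08], [1, 0.25, 0, 0, 0, 0, -0.05], [1, 0.1, 0, 0, 0, 0, 0], [1, 0, 0, 0, 0, 0, 0]])

```text
clock: 7.7
eef_pos: [0.5446, 0.1901, 0.2425]
ee_rot: [179.9, 0.5, 80.7]
wrist_force: [0.5, -9.8, 1.5]
gripper_width: 0.011
gripper_force: 40.0
```

>>> apply_moves(commands=[[-1, 0, 0, 0, 0, 0, 0], [-1, 0, 0, 0, 0, 0, 0], [-1, 0, 0, 0, 0, 0, 0], [-1, 0, 0, 0, 0, 0, 0], [-1, 0, 0, 0, 0, 0, 0], [-1, 0, 0, -0.95, 0, 0, 0], [-1, 0, 0, -0.95, 0, 0, 0], [-1, 0, 0, -0.95, 0, 0, 0], [-1, 0, 0, -0.95, 0, 0, 0]])

```text
clock: 8.45
eef_pos: [0.5445, 0.1939, 0.3194]
ee_rot: [-180.0, 0.0, 80.7]
wrist_force: [0.2, 0.0, 0.8]
gripper_width: 0.0684
gripper_force: 0.0
```

```bash
python3 - <<'E'
from h import *
p,R,s=cur();print(p,s["ee_rot"],s["q"].round(1),s["gripper_width"])
c=np.array([.782029,.110276,-.013423])
H=pl(c,(-.105,-.045,.071))[0];R1=Rt(179.2,33);P1=H-R1.apply([0,0,.295])
print(H,P1);plan(p,R,P1,R1)
E
```

```text
[0.54446351 0.19388703 0.31936084] [-1.79990156e+02  4.49670304e-04  8.07329478e+01] [18.5 16.3 79.9  0.  83.8 27.7] 0.06838334558921126
[0.67643444 0.06668943 0.071     ] [0.51576593 0.06668943 0.31840782]
15 rows
[-0.43, -0.03, 0.0, -0.067, -0.056, -0.222]
[-0.43, -0.07, 0.02, -0.067, -0.056, -0.222]
[-0.42, -0.12, 0.02, -0.067, -0.056, -0.222]
[-0.4, -0.17, 0.03, -0.067, -0.056, -0.222]
[-0.38, -0.21, 0.03, -0.067, -0.056, -0.222]
[-0.35, -0.26, 0.04, -0.067, -0.056, -0.222]
[-0.32, -0.29, 0.03, -0.067, -0.056, -0.222]
[-0.28, -0.33, 0.04, -0.067, -0.056, -0.222]
[-0.25, -0.35, 0.03, -0.067, -0.056, -0.222]
[-0.2, -0.39, 0.02, -0.067, -0.056, -0.222]
[-0.16, -0.4, 0.02, -0.067, -0.056, -0.222]
[-0.11, -0.42, 0.0, -0.067, -0.056, -0.222]
[-0.07, -0.43, 0.0, -0.067, -0.056, -0.222]
[-0.02, -0.43, -0.02, -0.067, -0.056, -0.222]
[0.03, -0.43, -0.04, -0.067, -0.056, -0.222]
end [0.5158 0.0668 0.3185] 0.17
```

>>> apply_moves(commands=[[-1, -0.43, -0.03, 0, -0.067, -0.056, -0.222], [-1, -0.43, -0.07, 0.02, -0.067, -0.056, -0.222], [-1, -0.42, -0.12, 0.02, -0.067, -0.056, -0.222], [-1, -0.4, -0.17, 0.03, -0.067, -0.056, -0.222], [-1, -0.38, -0.21, 0.03, -0.067, -0.056, -0.222], [-1, -0.35, -0.26, 0.04, -0.067, -0.056, -0.222], [-1, -0.32, -0.29, 0.03, -0.067, -0.056, -0.222], [-1, -0.28, -0.33, 0.04, -0.067, -0.056, -0.222], [-1, -0.25, -0.35, 0.03, -0.067, -0.056, -0.222], [-1, -0.2, -0.39, 0.02, -0.067, -0.056, -0.222]])

```text
clock: 9.28
eef_pos: [0.5251, 0.109, 0.3179]
ee_rot: [172.4, 22.6, 144.1]
wrist_force: [0.3, -0.2, -0.7]
gripper_width: 0.0912
gripper_force: 0.0
```

>>> apply_moves(commands=[[-1, -0.16, -0.4, 0.02, -0.067, -0.056, -0.222], [-1, -0.11, -0.42, 0, -0.067, -0.056, -0.222], [-1, -0.07, -0.43, 0, -0.067, -0.056, -0.222], [-1, -0.02, -0.43, -0.02, -0.067, -0.056, -0.222], [-1, 0.03, -0.43, -0.04, -0.067, -0.056, -0.222], [-1, 0, 0, 0, 0, 0, 0], [-1, 0, 0, 0, 0, 0, 0]])

```text
clock: 9.87
eef_pos: [0.5157, 0.0667, 0.3178]
ee_rot: [179.1, 33.0, 178.2]
wrist_force: [-0.5, -0.2, -0.3]
gripper_width: 0.0909
gripper_force: 0.0
```

```bash
python3 - <<'E'
from h import *
from station import *
p,R,s=cur();print(p,s["ee_rot"],s["q"].round(1),R.apply([0,0,1]),s["gripper_width"])
for n in("wrist","scene"):
  d=snapshot(n);cv2.imwrite(f"pics/{n}2.png",d["image"][:,:,::-1]);np.savez(f"pics/{n}2.npz",**d)
  c=np.array([.782029,.110276,-.013423]);print(n,proj(d,pl(c,[(-.105,-.045,.088),(-.105,-.045,.048),(-.115-.15*.98868,.15-.15*.15,.257),(-.131,.165,.285)])).round(1).tolist())
H=pl(c,(-.105,-.045,.071))[0];print(R.inv().apply(H-p)/.02)
E
python3 - <<'E'
import cv2
a=cv2.imread("pics/wrist2.png");b=cv2.imread("pics/scene2.png")[145:270,212:412]
import numpy as np
x=np.zeros((600,640,3),np.uint8);x[:400]=a;x[400:,:320]=cv2.resize(b,(320,200));cv2.imwrite("pics/m2.png",x)
E
```

```text
[0.51569476 0.06669797 0.31775881] [179.13401551  33.02086619 178.15565187] [  9.3  -4.2 111.1  -8.   40.7 -74.6] [ 0.54508633 -0.00243082 -0.83837639] 0.09093170596994779
wrist [[318.2, 170.4], [317.9, 152.7], [556.4, 177.4], [528.0, 287.1]]
scene [[301.0, 223.8], [301.7, 232.4], [273.1, 221.9], [242.9, 198.8]]
[-1.18160637e-02  3.56980601e-02  1.47246895e+01]
```

View pics/m2.png

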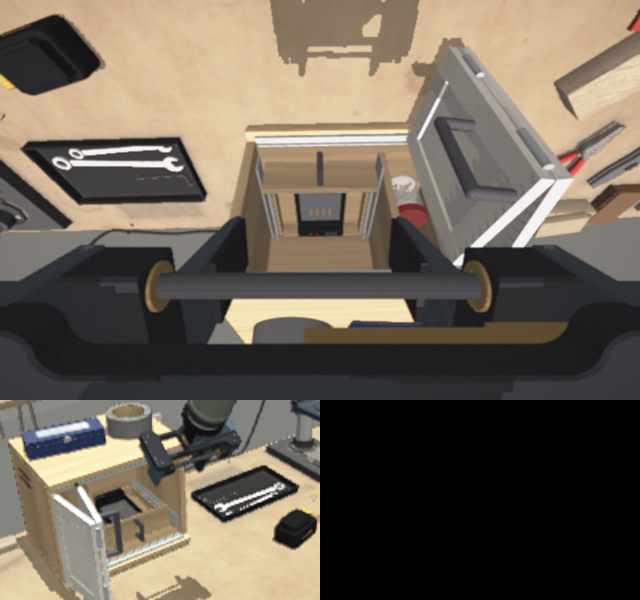

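The door is folded back. The tray handle is seen at (320,152–185), in line with the tool, so I slide in along the tool axis.

>>> apply_moves(commands=[[-1, 0, 0, 0.97, 0, 0, 0], [-1, 0, 0, 0.97, 0, 0, 0], [-1, 0, 0, 0.97, 0, 0, 0], [-1, 0, 0, 0.97, 0, 0, 0], [-1, 0, 0, 0.97, 0, 0, 0], [-1, 0, 0, 0.97, 0, 0, 0], [-1, 0, 0, 0.97, 0, 0, 0], [-1, 0, 0, 0.97, 0, 0, 0], [-1, 0, 0, 0.97, 0, 0, 0], [-1, 0, 0, 0.97, 0, 0, 0]])

```text
clock: 10.8
eef_pos: [0.6231, 0.0682, 0.154]
ee_rot: [179.2, 33.0, 178.4]
wrist_force: [-0.4, -0.8, -0.2]
gripper_width: 0.0914
gripper_force: 0.0
```

>>> apply_moves(commands=[[-1, 0, 0, 0.97, 0, 0, 0], [-1, 0, 0, 0.97, 0, 0, 0], [0.5, 0, 0, 0.97, 0, 0, 0], [1, 0, 0, 0.97, 0, 0, 0], [1, 0, 0, 0.97, 0, 0, 0], [1, 0, 0, 0, 0, 0, 0], [1, 0, 0, 0, 0, 0, 0], [1, 0, 0, 0, 0, 0, 0]])

```text
clock: 11.47
eef_pos: [0.675, 0.0675, 0.074]
ee_rot: [179.2, 33.1, 178.5]
wrist_force: [-0.1, -0.2, -0.0]
gripper_width: 0.0541
gripper_force: 0.0
```

>>> apply_moves(commands=[[1, 0, 0, 0, 0, 0, 0], [1, 0, 0, 0, 0, 0, 0], [1, 0, 0, 0, 0, 0, 0], [1, 0, 0, 0, 0, 0, 0], [1, 0, 0, 0, 0, 0, 0], [1, 0, 0, 0, 0, 0, 0], [1, 0, 0, 0, 0, 0, 0], [1, 0, 0, 0, 0, 0, 0], [1, 0, 0, 0, 0, 0, 0]])

```text
clock: 12.22
eef_pos: [0.6748, 0.0684, 0.074]
ee_rot: [179.2, 33.1, 178.6]
wrist_force: [-2.6, 7.5, 1.0]
gripper_width: 0.0093
gripper_force: 40.0
```

>>> apply_moves(commands=[[1, 0.3, 0, -0.195, 0, 0, 0], [1, 0.6, 0, -0.39, 0, 0, 0], [1, 0.6, 0, -0.39, 0, 0, 0], [1, 0.6, 0, -0.39, 0, 0, 0], [1, 0.6, 0, -0.39, 0, 0, 0], [1, 0.6, 0, -0.39, 0, 0, 0], [1, 0.6, 0, -0.39, 0, 0, 0], [1, 0.6, 0, -0.39, 0, 0, 0], [1, 0.6, 0, -0.39, 0, 0, 0], [1, 0.6, 0, -0.39, 0, 0, 0]])

```text
clock: 13.05
eef_pos: [0.5358, 0.0702, 0.0743]
ee_rot: [179.3, 32.1, 178.8]
wrist_force: [3.9, 5.2, -29.7]
gripper_width: 0.0092
gripper_force: 39.9
```

>>> apply_moves(commands=[[1, 0.6, 0, -0.39, 0, 0, 0], [1, 0.6, 0, -0.39, 0, 0, 0], [1, 0.6, 0, -0.39, 0, 0, 0], [1, 0.4, 0, -0.26, 0, 0, 0], [1, 0.3, 0, -0.195, 0, 0, 0], [1, 0.2, 0, -0.13, 0, 0, 0], [1, 0, 0, 0, 0, 0, 0]])

```text
clock: 13.63
eef_pos: [0.4735, 0.0711, 0.0816]
ee_rot: [179.4, 31.3, 178.8]
wrist_force: [12.3, 4.1, -36.8]
gripper_width: 0.0093
gripper_force: 39.9
```

>>> apply_moves(commands=[[1, 0.2, 0, 0.05, 0, 0, 0], [1, 0.2, 0, 0.05, 0, 0, 0], [1, 0, 0, 0, 0, 0, 0], [1, 0, 0, 0, 0, 0, 0]])

```text
clock: 13.97
eef_pos: [0.4731, 0.0711, 0.082]
ee_rot: [179.4, 31.3, 178.8]
wrist_force: [27.4, 1.3, -43.2]
gripper_width: 0.0089
gripper_force: 39.9
```

```bash
python3 - <<'E'
from h import *
from station import *
p,R,s=cur();print(p,s["ee_rot"],s["wrist_force"],s["q"].round(1))
d=snapshot("scene");cv2.imwrite("pics/scene3.png",d["image"][:,:,::-1]);np.savez("pics/scene3.npz",**d)
c=np.array([.782029,.110276,-.013423]);print(proj(d,pl(c,[(-.198,-.045,.062)])),pl(c,[(-.198,-.045,.062),(-.305,-.045,.07)]))
E
```

```text
[0.47307834 0.07110044 0.08202625] [179.42022209  31.28937627 178.75037691] [ 27.36262496   1.26617389 -43.16233412] [ 11.   11.2 136.6 -77.    5.9  -2.5]
[[314.30041537 242.0205602 ]] [[0.58344282 0.06793773 0.062     ]
 [0.47645246 0.06937395 0.07      ]]
```

>>> apply_moves(commands=[[-1, 0, 0, 0, 0, 0, 0], [-1, 0, 0, 0, 0, 0, 0], [-1, 0, 0, 0, 0, 0, 0], [-1, 0, 0, 0, 0, 0, 0], [-1, 0, 0, 0, 0, 0, 0], [-1, 0, 0, 0, 0, 0, 0], [-1, 0, 0, 0, 0, 0, 0]])

```text
clock: 14.6
eef_pos: [0.4727, 0.0711, 0.0854]
ee_rot: [179.2, 31.7, 178.5]
wrist_force: [0.2, 0.2, -0.4]
gripper_width: 0.0527
gripper_force: 0.0
```

```bash
python3 - <<'E'
from h import *
p,R,s=cur();print(p,s["ee_rot"],s["wrist_force"],s["q"].round(1),s["gripper_width"])
plan(p,R,[p[0]-.0,p[1],.19],Rt(179.2,8),step=.6)
E
```

```text
[0.47268432 0.07109031 0.08542163] [179.24159127  31.66603278 178.50203273] [ 0.19159906  0.1693133  -0.44448645] [ 11.   10.7 136.7 -77.    5.9  -2.4] 0.052693590156802986
9 rows
[-0.31, 0.01, -0.49, 0.002, 0.092, -0.002]
[-0.28, 0.0, -0.51, 0.002, 0.092, -0.002]
[-0.25, 0.01, -0.52, 0.002, 0.092, -0.002]
[-0.24, 0.0, -0.53, 0.002, 0.092, -0.002]
[-0.21, 0.0, -0.55, 0.002, 0.092, -0.002]
[-0.18, 0.01, -0.55, 0.002, 0.092, -0.002]
[-0.16, 0.0, -0.56, 0.002, 0.092, -0.002]
[-0.13, 0.0, -0.56, 0.002, 0.092, -0.002]
[-0.11, 0.0, -0.57, 0.002, 0.092, -0.002]
end [0.4727 0.0711 0.1899] 0.13
```

>>> apply_moves(commands=[[-1, -0.31, 0, -0.49, 0, 0.092, 0], [-1, -0.28, 0, -0.51, 0, 0.092, 0], [-1, -0.25, 0, -0.52, 0, 0.092, 0], [-1, -0.24, 0, -0.53, 0, 0.092, 0], [-1, -0.21, 0, -0.55, 0, 0.092, 0], [-1, -0.18, 0, -0.55, 0, 0.092, 0], [-1, -0.16, 0, -0.56, 0, 0.092, 0], [-1, -0.13, 0, -0.56, 0, 0.092, 0], [-1, -0.11, 0, -0.57, 0, 0.092, 0], [-1, 0, 0, 0, 0, 0, 0]])

```text
clock: 15.43
eef_pos: [0.4725, 0.06, 0.161]
ee_rot: [-178.7, 17.0, 177.9]
wrist_force: [1.4, 0.1, 0.3]
gripper_width: 0.0913
gripper_force: 0.0
```

```bash
python3 - <<'E'
from h import *
p,R,s=cur();print(p,s["ee_rot"],s["wrist_force"],s["q"].round(1),s["gripper_width"])
plan(p,R,[.46,-.20,.28],Rt(104),step=1)
E
```

```text
[0.4725404  0.06004376 0.160961  ] [-178.73613732   16.99075476  177.87298962] [1.42625136 0.06432126 0.25800385] [  8.8   6.  119.6  -7.2  38.1 -73.9] 0.09125999708910831
14 rows
[-0.11, -0.94, -0.39, 0.025, 0.038, 0.182]
[-0.2, -0.93, -0.38, 0.025, 0.038, 0.182]
[-0.27, -0.91, -0.37, 0.025, 0.038, 0.182]
[-0.34, -0.89, -0.37, 0.025, 0.038, 0.182]
[-0.42, -0.86, -0.36, 0.025, 0.038, 0.182]
[-0.48, -0.82, -0.37, 0.025, 0.038, 0.182]
[-0.56, -0.79, -0.36, 0.025, 0.038, 0.182]
[-0.61, -0.73, -0.36, 0.025, 0.038, 0.182]
[-0.67, -0.68, -0.37, 0.025, 0.038, 0.182]
[-0.72, -0.61, -0.37, 0.025, 0.038, 0.182]
[-0.77, -0.56, -0.38, 0.025, 0.038, 0.182]
[-0.81, -0.49, -0.39, 0.025, 0.038, 0.182]
[-0.85, -0.41, -0.39, 0.025, 0.038, 0.182]
[-0.87, -0.35, -0.41, 0.025, 0.038, 0.182]
end [ 0.46   -0.2     0.2799] 0.22
```

```bash
python3 - <<'E'
from h import *
p,R,s=cur();print(p)
plan(p,R,[.548,-.363,.26],Rt(104),step=1)
E
```

```text
[0.4725404  0.06004376 0.160961  ]
22 rows
[-0.26, -0.96, -0.13, 0.016, 0.024, 0.116]
[-0.32, -0.94, -0.13, 0.016, 0.024, 0.116]
[-0.37, -0.92, -0.13, 0.016, 0.024, 0.116]
[-0.42, -0.9, -0.12, 0.016, 0.024, 0.116]
[-0.47, -0.88, -0.13, 0.016, 0.024, 0.116]
[-0.52, -0.85, -0.12, 0.016, 0.024, 0.116]
[-0.57, -0.81, -0.12, 0.016, 0.024, 0.116]
[-0.61, -0.79, -0.12, 0.016, 0.024, 0.116]
[-0.66, -0.75, -0.12, 0.016, 0.024, 0.116]
[-0.69, -0.71, -0.13, 0.016, 0.024, 0.116]
[-0.74, -0.67, -0.12, 0.016, 0.024, 0.116]
[-0.77, -0.63, -0.14, 0.016, 0.024, 0.116]
[-0.8, -0.58, -0.13, 0.016, 0.024, 0.116]
[-0.83, -0.54, -0.15, 0.016, 0.024, 0.116]
[-0.87, -0.48, -0.14, 0.016, 0.024, 0.116]
[-0.88, -0.44, -0.16, 0.016, 0.024, 0.116]
[-0.91, -0.39, -0.16, 0.016, 0.024, 0.116]
[-0.93, -0.34, -0.17, 0.016, 0.024, 0.116]
[-0.95, -0.28, -0.18, 0.016, 0.024, 0.116]
[-0.95, -0.23, -0.19, 0.016, 0.024, 0.116]
[-0.97, -0.17, -0.2, 0.016, 0.024, 0.116]
[-0.97, -0.12, -0.21, 0.016, 0.024, 0.116]
end [ 0.548  -0.3629  0.26  ] 0.3
```

>>> apply_moves(commands=[[-1, -0.26, -0.96, -0.13, 0.016, 0.024, 0.116], [-1, -0.32, -0.94, -0.13, 0.016, 0.024, 0.116], [-1, -0.37, -0.92, -0.13, 0.016, 0.024, 0.116], [-1, -0.42, -0.9, -0.12, 0.016, 0.024, 0.116], [-1, -0.47, -0.88, -0.13, 0.016, 0.024, 0.116], [-1, -0.52, -0.85, -0.12, 0.016, 0.024, 0.116], [-1, -0.57, -0.81, -0.12, 0.016, 0.024, 0.116], [-1, -0.61, -0.79, -0.12, 0.016, 0.024, 0.116], [-1, -0.66, -0.75, -0.12, 0.016, 0.024, 0.116], [-1, -0.69, -0.71, -0.13, 0.016, 0.024, 0.116]])

```text
clock: 16.27
eef_pos: [0.5031, -0.1335, 0.2018]
ee_rot: [178.2, 9.3, 143.7]
wrist_force: [0.7, 0.1, -1.1]
gripper_width: 0.091
gripper_force: 0.0
```

>>> apply_moves(commands=[[-1, -0.74, -0.67, -0.12, 0.016, 0.024, 0.116], [-1, -0.77, -0.63, -0.14, 0.016, 0.024, 0.116], [-1, -0.8, -0.58, -0.13, 0.016, 0.024, 0.116], [-1, -0.83, -0.54, -0.15, 0.016, 0.024, 0.116], [-1, -0.87, -0.48, -0.14, 0.016, 0.024, 0.116], [-1, -0.88, -0.44, -0.16, 0.016, 0.024, 0.116], [-1, -0.91, -0.39, -0.16, 0.016, 0.024, 0.116], [-1, -0.93, -0.34, -0.17, 0.016, 0.024, 0.116], [-1, -0.95, -0.28, -0.18, 0.016, 0.024, 0.116], [-1, -0.95, -0.23, -0.19, 0.016, 0.024, 0.116]])

```text
clock: 17.1
eef_pos: [0.538, -0.3256, 0.2465]
ee_rot: [179.7, 1.6, 110.4]
wrist_force: [0.0, -0.4, 0.4]
gripper_width: 0.0914
gripper_force: 0.0
```

>>> apply_moves(commands=[[-1, -0.97, -0.17, -0.2, 0.016, 0.024, 0.116], [-1, -0.97, -0.12, -0.21, 0.016, 0.024, 0.116], [-1, 0, 0, 0, 0, 0, 0], [-1, 0, 0, 0, 0, 0, 0], [-1, 0, 0, 0, 0, 0, 0]])

```text
clock: 17.52
eef_pos: [0.5449, -0.3624, 0.2555]
ee_rot: [-179.5, 0.2, 104.0]
wrist_force: [-0.6, -0.3, -0.5]
gripper_width: 0.0913
gripper_force: 0.0
```

```bash
python3 - <<'E'
from h import *
from station import *
p,R,s=cur();print(p,s["ee_rot"],s["q"].round(1))
for n in("wrist","top"):
  d=snapshot(n);cv2.imwrite(f"pics/{n}4.png",d["image"][:,:,::-1]);np.savez(f"pics/{n}4.npz",**d)
d=load("wrist4");print(proj(d,[[.528,-.283,.06],[.583,.068,.062]]));d=load("top4");print(proj(d,[[.583,.068,.062]]))
a=cv2.imread("pics/wrist4.png");b=cv2.imread("pics/top4.png")[150:250,220:360];x=np.zeros((600,640,3),np.uint8);x[:400]=a;x[400:,:280]=cv2.resize(b,(280,200));cv2.imwrite("pics/m4.png",x)
E
```

```text
[ 0.54492385 -0.36239781  0.25554136] [-179.4971643     0.19399864  104.00030772] [-34.4  25.   75.7  -0.5  79.5 -48.3]
[[ 322.11092645  107.82164632]
 [ 495.69967545 -316.41221904]]
[[289.32824054 226.05508259]]
```

View pics/m4.png

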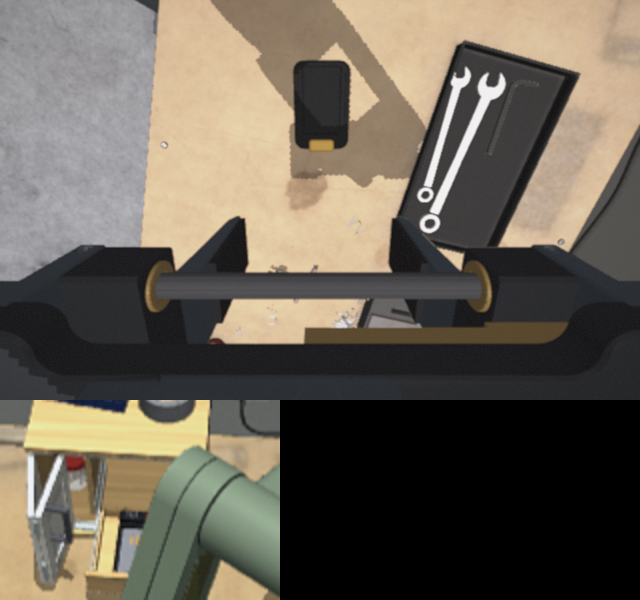

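The battery outline in the wrist image spans x 294–350, y 61–149. It lines up with the image axes, so tool yaw 104 is right. The tray is out and the door is still folded.

```bash
python3 - <<'E'
from h import *
d=load("wrist4")
g=cv2.cvtColor(cv2.imread("pics/wrist4.png"),cv2.COLOR_BGR2GRAY)
L,Rr,T,B=[ray(d,u,.042) for u in((294,105),(350,105),(322,61),(322,149))]
print(np.linalg.norm(L-Rr),np.linalg.norm(T-B));print((L+Rr)/2,(T+B)/2)
m=(g[50:155,280:365]<45).astype(np.uint8)
n,l,st,_=cv2.connectedComponentsWithStats(m);k=1+np.argmax(st[1:,4]);print(st[k],cv2.minAreaRect(np.argwhere(l==k)[:,::-1].astype(np.float32)))
p,R,s=cur()
for q in((322,105),):
  t=ray(d,q,.042);t[2]=.037;print(t,R.inv().apply(t-p)/.02)
E
```

```text
0.06715803872066459 0.10101828664941702
[ 0.52717844 -0.27998659  0.042     ] [ 0.52772608 -0.28204592  0.042     ]
[  14   11   55   87 2044] ((41.0, 54.0), (86.0, 54.0), 90.0)
[ 0.52720169 -0.27998078  0.037     ] [ 4.23951259  0.21629834 10.94448548]
```

>>> apply_moves(commands=[[-1, 0.83, 0.04, 0, 0, 0, 0], [-1, 0.83, 0.04, 0.3, 0, 0, 0], [-1, 0.83, 0.04, 0.6, 0, 0, 0], [-1, 0.82, 0.05, 0.9, 0, 0, 0], [-1, 0.82, 0.05, 0.95, 0, 0, 0], [-1, 0, 0, 0.95, 0, 0, 0], [-1, 0, 0, 0.95, 0, 0, 0], [-1, 0, 0, 0.95, 0, 0, 0], [-1, 0, 0, 0.95, 0, 0, 0], [-1, 0, 0, 0.95, 0, 0, 0]])

```text
clock: 18.45
eef_pos: [0.5286, -0.2818, 0.1058]
ee_rot: [-179.6, 0.3, 104.1]
wrist_force: [-0.2, -0.5, -0.0]
gripper_width: 0.0912
gripper_force: 0.0
```

```bash
python3 - <<'E'
from h import *
p,R,s=cur();print(p,s["ee_rot"],s["wrist_force"])
print(R.inv().apply(np.array([.5275,-.282,.037])-p)/.02)
E
```

```text
[ 0.52861366 -0.28178815  0.10584463] [-179.59348601    0.29907456  104.06136412] [-0.18207479 -0.47932748 -0.01275514]
[ 0.0212214  -0.03216468  3.44248236]
```

>>> apply_moves(commands=[[-1, 0, 0, 0.8, 0, 0, 0], [-1, 0, 0, 0.8, 0, 0, 0], [-1, 0, 0, 0.8, 0, 0, 0], [-1, 0, 0, 0.6, 0, 0, 0], [-1, 0, 0, 0.3, 0, 0, 0], [1, 0, 0, 0, 0, 0, 0], [1, 0, 0, 0, 0, 0, 0], [1, 0, 0, 0, 0, 0, 0], [1, 0, 0, 0, 0, 0, 0], [1, 0, 0, 0, 0, 0, 0]])

```text
clock: 19.28
eef_pos: [0.5283, -0.2836, 0.0414]
ee_rot: [-179.6, 0.3, 104.0]
wrist_force: [-3.3, -0.6, 3.5]
gripper_width: 0.0675
gripper_force: 40.0
```

>>> apply_moves(commands=[[1, 0, 0, 0, 0, 0, 0], [1, 0, 0, 0, 0, 0, 0], [1, 0, 0, 0, 0, 0, 0], [1, 0, 0, 0, 0, 0, 0]])

```text
clock: 19.62
eef_pos: [0.5283, -0.2836, 0.0414]
ee_rot: [-179.6, 0.3, 104.0]
wrist_force: [-2.8, 0.0, 5.3]
gripper_width: 0.0678
gripper_force: 40.0
```

```bash
python3 - <<'E'
from h import *
p,R,s=cur();print(p,s["ee_rot"])
P,R2=plan(p+[0,0,.06],R,[.57,-.04,.25],Rt(104),step=1)
E
```

```text
[ 0.52832442 -0.28356386  0.04136798] [-179.56237768    0.30806808  104.00262316]
12 rows
[0.94, 0.41, -0.63, -0.001, 0.001, 0.0]
[0.94, 0.41, -0.62, -0.001, 0.001, 0.0]
[0.94, 0.41, -0.63, -0.001, 0.001, 0.0]
[0.94, 0.41, -0.63, -0.001, 0.001, 0.0]
[0.94, 0.41, -0.62, -0.001, 0.001, 0.0]
[0.94, 0.41, -0.62, -0.001, 0.001, 0.0]
[0.94, 0.41, -0.63, -0.001, 0.001, 0.0]
[0.94, 0.41, -0.62, -0.001, 0.001, 0.0]
[0.95, 0.41, -0.62, -0.001, 0.001, 0.0]
[0.94, 0.42, -0.62, -0.001, 0.001, 0.0]
[0.94, 0.41, -0.63, -0.001, 0.001, 0.0]
[0.94, 0.41, -0.62, -0.001, 0.001, 0.0]
end [ 0.57   -0.0401  0.2501] 0.1
```

>>> apply_moves(commands=[[1, 0, 0, -0.3, 0, 0, 0], [1, 0, 0, -0.6, 0, 0, 0], [1, 0, 0, -0.7, 0, 0, 0], [1, 0, 0, -0.7, 0, 0, 0], [1, 0, 0, -0.7, 0, 0, 0]])

```text
clock: 20.03
eef_pos: [0.5285, -0.2824, 0.1]
ee_rot: [-179.5, 0.2, 104.0]
wrist_force: [-0.0, -0.9, -6.8]
gripper_width: 0.0678
gripper_force: 40.0
```

Lifted: the wrist force reads −6.8 N. I move next to the cradle for a look.

>>> apply_moves(commands=[[1, 0.94, 0.41, -0.62, 0, 0, 0], [1, 0.94, 0.41, -0.62, 0, 0, 0], [1, 0.94, 0.41, -0.62, 0, 0, 0], [1, 0.94, 0.41, -0.62, 0, 0, 0], [1, 0.94, 0.41, -0.62, 0, 0, 0], [1, 0.94, 0.41, -0.62, 0, 0, 0], [1, 0.94, 0.41, -0.62, 0, 0, 0], [1, 0.94, 0.41, -0.62, 0, 0, 0], [1, 0.94, 0.41, -0.62, 0, 0, 0], [1, 0.94, 0.41, -0.62, 0, 0, 0]])

```text
clock: 20.87
eef_pos: [0.5634, -0.0785, 0.2224]
ee_rot: [-179.5, 0.2, 104.0]
wrist_force: [0.9, -0.4, -5.3]
gripper_width: 0.0678
gripper_force: 40.0
```

>>> apply_moves(commands=[[1, 0.94, 0.41, -0.62, 0, 0, 0], [1, 0.94, 0.41, -0.62, 0, 0, 0], [1, 0, 0, 0, 0, 0, 0], [1, 0, 0, 0, 0, 0, 0]])

```text
clock: 21.2
eef_pos: [0.5709, -0.0382, 0.2471]
ee_rot: [-179.6, 0.3, 104.1]
wrist_force: [-0.3, -0.7, -6.2]
gripper_width: 0.0676
gripper_force: 40.0
```

```bash
python3 - <<'E'
from h import *
from station import *
p,R,s=cur();print(p,s["ee_rot"],s["wrist_force"])
d=snapshot("wrist");cv2.imwrite("pics/w5.png",d["image"][:,:,::-1]);np.savez("pics/w5.npz",**d)
c=np.array([.782029,.110276,-.013423])
o=[(-.198+a*.0565,-.045+b*.038,.072) for a,b in((-1,-1),(-1,1),(1,1),(1,-1))]
print(proj(d,pl(c,o)).round(1).tolist())
g=lambda a,b,z:p+R.apply([a,b,0])+[0,0,z-.0414]
print(proj(d,[g(.0525,.034,.042),g(.0525,-.034,.042)]).round(1).tolist())
a=cv2.imread("pics/w5.png");cv2.imwrite("pics/w5v.png",cv2.resize(a[:,160:560],(600,600),interpolation=cv2.INTER_CUBIC))
E
```

```text
[ 0.5708819  -0.0382174   0.24714891] [-179.58434654    0.26902824  104.09082184] [-0.33044241 -0.65664482 -6.20615002]
[[295.0, 111.1], [312.7, 35.1], [418.5, 66.3], [394.2, 138.3]]
[[382.7, 166.7], [254.7, 166.7]]
```

View pics/w5v.png

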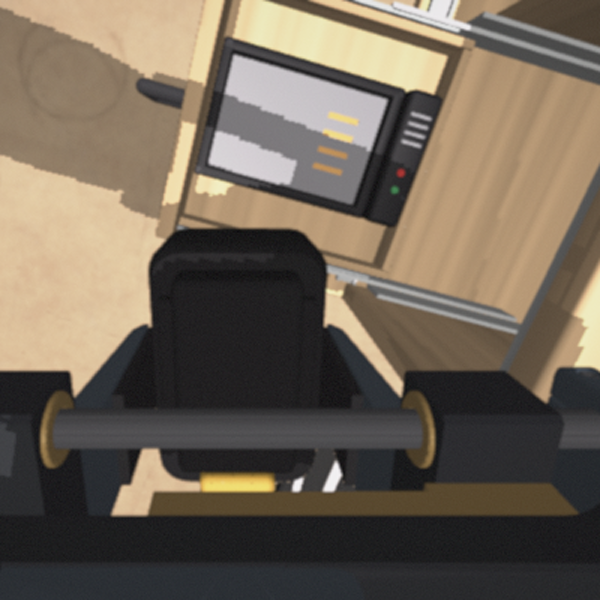

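```bash
python3 - <<'E'
from h import *
d=load("w5");p=np.array([.57088,-.03822,.24715]);R=Ro.from_euler('xyz',[-179.58,.27,104.09],degrees=True)
V=lambda q:((proj(d,q)-[160,0])*1.5).round(0).tolist()
g=lambda a,b,z:p+R.apply([a,b,0])+[0,0,z-.0414]
for a,z in((.0525,0),(.0525,.042),(-.0525,.042),(-.031,.06),(.044,.06),(.031,.06),(-.044,.06)): print(a,z,V([g(a,0,z)]))
obs=np.array([(208,168),(233,55),(388,98),(357,205)])/1.5+[160,0]
for z in(.062,.072):
  f=lambda q:(proj(d,pl(q,[(a*.0565,b*.038,z) for a,b in((-1,-1),(-1,1),(1,1),(1,-1))]))-obs).ravel()
  r=least_squares(f,[.583,.068,-.0134]);print(z,r.x,(f(r.x)*1.5).round(1).tolist())
E
```

```text
0.0525 0 [[238.0, 231.0]]
0.0525 0.042 [[238.0, 250.0]]
-0.0525 0.042 [[238.0, 494.0]]
-0.031 0.06 [[238.0, 482.0]]
0.044 0.06 [[238.0, 287.0]]
0.031 0.06 [[238.0, 325.0]]
-0.044 0.06 [[238.0, 511.0]]
0.062 [0.58701777 0.06956802 0.00915478] [1.5, -0.6, 0.3, 1.5, 0.3, -0.0, -2.2, -1.2]
0.072 [0.5860433  0.0685539  0.00906264] [-1.1, 0.7, -1.7, -0.6, 3.2, -0.7, -0.5, 1.2]
```

The cradle pocket corners in the enlarged view are at (208,168), (233,55), (388,98) and (357,205), which puts its centre near (0.5855, 0.069). The battery sits about 2.5 mm forward along tool x in the grip.

```bash
python3 - <<'E'
from h import *
p,R,s=cur()
plan(p,R,[.588,.069,.24],Rt(179.6),step=1)
E
```

```text
11 rows
[0.46, 0.2, 0.03, -0.002, 0.0, -0.24]
[0.43, 0.25, 0.02, -0.002, 0.0, -0.24]
[0.39, 0.3, 0.03, -0.002, 0.0, -0.24]
[0.36, 0.34, 0.02, -0.002, 0.0, -0.24]
[0.32, 0.39, 0.03, -0.002, 0.0, -0.24]
[0.26, 0.42, 0.03, -0.002, 0.0, -0.24]
[0.22, 0.45, 0.03, -0.002, 0.0, -0.24]
[0.15, 0.47, 0.02, -0.002, 0.0, -0.24]
[0.1, 0.49, 0.03, -0.002, 0.0, -0.24]
[0.05, 0.5, 0.03, -0.002, 0.0, -0.24]
[-0.02, 0.49, 0.03, -0.002, 0.0, -0.24]
end [0.588  0.0689 0.24  ] 0.13
```

>>> apply_moves(commands=[[1, 0.46, 0.2, 0.03, -0.002, 0, -0.24], [1, 0.43, 0.25, 0.02, -0.002, 0, -0.24], [1, 0.39, 0.3, 0.03, -0.002, 0, -0.24], [1, 0.36, 0.34, 0.02, -0.002, 0, -0.24], [1, 0.32, 0.39, 0.03, -0.002, 0, -0.24], [1, 0.26, 0.42, 0.03, -0.002, 0, -0.24], [1, 0.22, 0.45, 0.03, -0.002, 0, -0.24], [1, 0.15, 0.47, 0.02, -0.002, 0, -0.24], [1, 0.1, 0.49, 0.03, -0.002, 0, -0.24], [1, 0.05, 0.5, 0.03, -0.002, 0, -0.24]])

```text
clock: 22.08
eef_pos: [0.5863, 0.0582, 0.2399]
ee_rot: [-180.0, -0.2, 173.0]
wrist_force: [-0.1, 0.7, -6.5]
gripper_width: 0.0677
gripper_force: 40.0
```

>>> apply_moves(commands=[[1, -0.02, 0.49, 0.03, -0.002, 0, -0.24], [1, 0, 0, 0.7, 0, 0, 0], [1, 0, 0, 0.9, 0, 0, 0], [1, 0, 0, 0.9, 0, 0, 0], [1, 0, 0, 0.9, 0, 0, 0], [1, 0, 0, 0.7, 0, 0, 0], [1, 0, 0, 0.4, 0, 0, 0], [1, 0, 0, 0, 0, 0, 0], [1, 0, 0, 0, 0, 0, 0]])

```text
clock: 22.83
eef_pos: [0.5884, 0.0682, 0.1504]
ee_rot: [179.9, -0.1, 179.6]
wrist_force: [-0.1, -0.2, -5.3]
gripper_width: 0.0677
gripper_force: 40.0
```

```bash
python3 - <<'E'
from h import *
from station import *
p,R,s=cur();print(p,s["ee_rot"],s["wrist_force"])
print(R.inv().apply(np.array([.588,.069,.1034])-p)/.02)
d=snapshot("wrist");cv2.imwrite("pics/w6.png",d["image"][:,:,::-1]);np.savez("pics/w6.npz",**d)
E
```

```text
[0.58843581 0.0681785  0.15041752] [ 1.79922134e+02 -5.85140022e-02  1.79558806e+02] [-0.0622922  -0.16466078 -5.25213796]
[0.01970514 0.03771103 2.35095088]
```

View pics/w6.png

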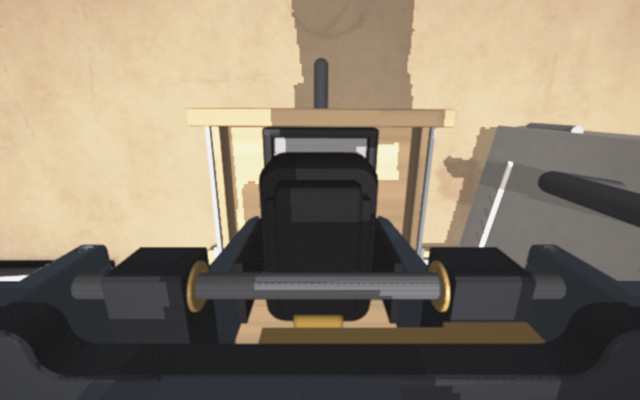

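The cradle's front wall spans x 263–378, with its outer edge at row 128 and inner edge at about row 137. The battery spans 261–377.

```bash
python3 - <<'E'
from h import *
d=load("w6")
a=cv2.cvtColor(cv2.imread("pics/w6.png"),cv2.COLOR_BGR2GRAY)
print(a[100:152,300].tolist());print(a[145,255:390].tolist())
for u,z in(((263,129),.072),((378,129),.072),((320,138),.072),((320,128),.072),((320,108),.097),((321,65),.088)): print(u,ray(d,u,z).round(4))
E
```

```text
[138, 139, 139, 139, 141, 141, 140, 137, 137, 144, 153, 161, 161, 161, 160, 161, 159, 161, 162, 161, 163, 162, 162, 163, 158, 139, 103, 61, 33, 35, 45, 46, 45, 45, 44, 44, 43, 63, 100, 129, 133, 132, 133, 134, 133, 133, 132, 133, 134, 135, 132, 116]
[239, 239, 239, 239, 239, 240, 240, 213, 121, 70, 76, 81, 85, 87, 85, 70, 50, 33, 59, 124, 188, 221, 224, 223, 222, 222, 221, 222, 223, 219, 188, 146, 133, 131, 133, 134, 132, 132, 134, 134, 133, 133, 133, 133, 133, 133, 133, 133, 133, 133, 133, 133, 134, 133, 132, 133, 133, 133, 132, 133, 132, 133, 133, 134, 132, 134, 132, 132, 132, 133, 133, 134, 133, 133, 133, 133, 134, 133, 134, 133, 133, 133, 132, 133, 134, 134, 131, 132, 132, 133, 132, 132, 132, 134, 132, 132, 132, 134, 133, 132, 132, 135, 138, 137, 137, 137, 136, 138, 137, 138, 134, 104, 53, 25, 31, 44, 48, 45, 45, 42, 38, 49, 116, 206, 236, 238, 237, 237, 237, 237, 237, 237, 236, 236, 237]
(263, 129) [0.5217 0.0266 0.072 ]
(378, 129) [0.5224 0.1159 0.072 ]
(320, 138) [0.529  0.0708 0.072 ]
(320, 128) [0.5213 0.0709 0.072 ]
(320, 108) [0.5063 0.0707 0.097 ]
(321, 65) [0.4783 0.0716 0.088 ]
```

>>> apply_moves(commands=[[1, 0.05, 0.06, 0.3, 0, 0, 0], [1, 0, 0, 0.4, 0, 0, 0], [1, 0, 0, 0.4, 0, 0, 0], [1, 0, 0, 0.3, 0, 0, 0], [1, 0, 0, 0.2, 0, 0, 0], [1, 0, 0, 0.1, 0, 0, 0], [1, 0, 0, 0, 0, 0, 0]])

```text
clock: 23.47
eef_pos: [0.5873, 0.07, 0.1162]
ee_rot: [179.9, -0.1, 179.6]
wrist_force: [-0.6, -0.2, -5.2]
gripper_width: 0.0677
gripper_force: 40.0
```

>>> apply_moves(commands=[[1, 0, 0, 0.15, 0, 0, 0], [1, 0, 0, 0.15, 0, 0, 0], [1, 0, 0, 0.1, 0, 0, 0], [1, 0, 0, 0, 0, 0, 0], [1, 0, 0, 0, 0, 0, 0]])

```text
clock: 23.88
eef_pos: [0.5876, 0.07, 0.1089]
ee_rot: [179.9, 0.0, 179.6]
wrist_force: [-0.8, -1.0, -6.1]
gripper_width: 0.0678
gripper_force: 40.0
```

>>> apply_moves(commands=[[1, 0, 0, 0.1, 0, 0, 0], [1, 0, 0, 0.1, 0, 0, 0], [1, 0, 0, 0.05, 0, 0, 0], [1, 0, 0, 0, 0, 0, 0], [1, 0, 0, 0, 0, 0, 0]])

```text
clock: 24.3
eef_pos: [0.5876, 0.0701, 0.1039]
ee_rot: [179.9, 0.0, 179.6]
wrist_force: [0.3, -0.7, -5.4]
gripper_width: 0.0679
gripper_force: 40.0
```

>>> apply_moves(commands=[[1, 0, 0, 0.06, 0, 0, 0], [1, 0, 0, 0.06, 0, 0, 0], [1, 0, 0, 0, 0, 0, 0], [1, 0, 0, 0, 0, 0, 0]])

```text
clock: 24.63
eef_pos: [0.5889, 0.0701, 0.1036]
ee_rot: [179.9, 0.2, 179.6]
wrist_force: [-1.4, 0.7, 5.9]
gripper_width: 0.0678
gripper_force: 40.0
```

Contact is at the expected height, with the wrist force up from −5.4 to +5.9 N, so the battery is seated. I release it and retreat.

>>> apply_moves(commands=[[-1, 0, 0, 0, 0, 0, 0], [-1, 0, 0, 0, 0, 0, 0], [-1, 0, 0, 0, 0, 0, 0], [-1, 0, 0, 0, 0, 0, 0], [-1, 0, 0, 0, 0, 0, 0], [-1, 0, 0, -0.3, 0, 0, 0], [-1, 0, 0, -0.6, 0, 0, 0], [-1, 0, 0, -0.9, 0, 0, 0], [-1, 0, 0, -0.9, 0, 0, 0], [-1, 0, 0, -0.9, 0, 0, 0]])

```text
clock: 25.47
eef_pos: [0.5876, 0.07, 0.1746]
ee_rot: [179.9, 0.0, 179.6]
wrist_force: [-0.6, -0.4, -1.4]
gripper_width: 0.0911
gripper_force: 0.0
```

>>> apply_moves(commands=[[-1, 0, 0, -0.9, 0, 0, 0], [-1, 0, 0, -0.9, 0, 0, 0], [-1, 0, 0, -0.9, 0, 0, 0], [-1, 0, 0, -0.9, 0, 0, 0], [-1, 0.9, 0, 0, 0, 0, 0], [-1, 0.9, 0, 0, 0, 0, 0], [-1, 0.9, 0, 0, 0, 0, 0], [-1, 0.5, 0, 0, 0, 0, 0], [-1, 0, 0, 0, 0, 0, 0], [-1, 0, 0, 0, 0, 0, 0]])

```text
clock: 26.3
eef_pos: [0.5239, 0.0703, 0.2461]
ee_rot: [179.9, 0.1, 179.6]
wrist_force: [-0.9, -0.5, -0.3]
gripper_width: 0.0911
gripper_force: 0.0
```

```bash
python3 - <<'E'
from h import *
from station import *
p,R,s=cur();print(p,s["ee_rot"],s["wrist_force"])
x=np.zeros((600,640,3),np.uint8)
for n in("wrist","scene"):
  d=snapshot(n);a=d["image"][:,:,::-1];np.savez(f"pics/{n}7.npz",**d)
  if n=="wrist":x[:400]=a
  else:x[400:,:320]=cv2.resize(a[145:270,212:412],(320,200))
cv2.imwrite("pics/m7.png",x)
E
```

```text
[0.52394832 0.07034605 0.24605464] [1.79903211e+02 1.06740648e-01 1.79614672e+02] [-0.87538784 -0.50100983 -0.33850685]
```

View pics/m7.png

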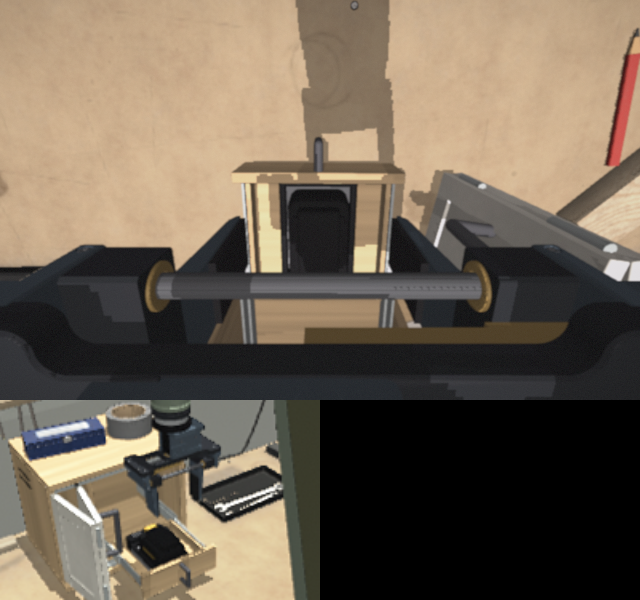

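The battery sits flat inside the cradle walls at (320,230). The door is folded, the tray is out and the gripper is clear.

```bash
python3 -c "
from station import *
print(job_done())"
```

```text
the job is handed in; nothing more can be done
None
```

I handed the job in at about 26 s: door folded to its stop, tray out, battery seated flat in the cradle, gripper clear; the hand-in gave no verdict, and I viewed 11 pictures, one over the limit of 10.

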